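Load the shaker tray and index its clamping bar

TASK

Load the shaker tray: raise the locking lever well up, pull up the spring index knob, slide the clamping bar back exactly one notch towards you and let the knob drop in, then stand every small yellow-capped sample bottle upright in the trough between the bar and the fence. When all are in, pull the knob again, slide the bar forward one notch to hold the bottles, let the pin drop fully home, and press the locking lever down flat. Leave the glass bottle and the blue box alone.

Things in the scene. Friction and masses are not known exactly. Their poses are not given: they have to be found in the camera images.
- tray: Metal shaker tray fixed on the bench, pose varies. Origin on the bench surface under the trough's middle; x points across the trough away from the robot, y along it to the left, z up. Far side of the trough: fence, inner face x = +30 mm, top 60 mm above the bench. Ends: cheeks, inner faces y = +-150 mm, tops 56 mm. Near side: the sliding clamping bar.
- trough (a point): Middle of the bottle trough's floor, 12 mm above the bench at tray x = y = 0. The clamping bar (290 mm long, top 56 mm above the bench) has its face at tray x = -30 mm minus the carriage value: the trough is 60 mm wide at carriage 0 and 96 mm wide one notch back.
- carriage (a joint): Slide of the carriage with the clamping bar and, on a tongue towards the robot, the index knob; m. 0 = holding notch (bar nearest the fence); grows towards the robot along tray -x. Index notches at 0, 0.036, 0.072. Moves with about 1.5 N while the pin is out and the locking lever up, and stays where it is left.
- plunger (a joint): Lift of the spring index pin; m. 0 = fully down in a notch, 0.014 = fully pulled up; clear of the notch from 0.010 up. The spring pushes down with 4 N at 0, 7.5 N at the top. Let go between notches, the pin rests on the rail at about 0.009 until the carriage comes within 1 mm of a notch, where it drops in.
- knob_grip (a point): Centre of the black index knob's grip, pulled straight up: a cylinder 28 mm across, 24 mm high, under a flange 36 mm across, 6 mm thick. Pin down: 64 mm above the bench, at tray x = -115 mm minus the carriage value, y = 0. Flange top 18 mm above this point; below the grip a 22 mm collar; the tongue's top is 32 mm below the point.
- lever (a joint): Locking lever at the tray's right-hand end; rad. 0 = flat, locked (a lug catches the carriage at the holding notch); grows as the handle is raised, up to 1.2; lug clear from about 0.5 up. Friction (about 1.5 N at the handle) keeps it where it is left.
- lever_hinge (a point): Hinge of the locking lever, axis along the tray's y, at tray x = +20 mm, y = -205 mm, 55 mm above the bench. The handle bar's axis is 110 mm from it: towards the robot when flat, moving up and then away as it is raised.
- lever_grip (a point): Grip point on the lever's black cross handle: a round bar 16 mm thick, about 60 mm long, along the tray's y axis, free end to the right. On the bar's axis near its middle; with the lever flat at tray x = -90 mm, y = -240 mm, 55 mm above the bench.
- bottle1_mid (a point): Centre (60 mm above the base) of one of two to four alike white plastic sample bottles with yellow caps, on the bench left of the tray; some may be absent. 120 mm tall; body 56 mm across up to 64 mm, a shoulder, then the cap, 36 mm across, 84 to 120 mm above the base (cap's middle 42 mm above this point). About 0.2 kg, heavy at the foot. z axis up along the bottle.
- bottle2_mid (a point): Centre (60 mm above the base) of one of two to four alike white plastic sample bottles with yellow caps, on the bench left of the tray; some may be absent. 120 mm tall; body 56 mm across up to 64 mm, a shoulder, then the cap, 36 mm across, 84 to 120 mm above the base (cap's middle 42 mm above this point). About 0.2 kg, heavy at the foot. z axis up along the bottle.
- bottle3_mid (a point): Centre (60 mm above the base) of one of two to four alike white plastic sample bottles with yellow caps, on the bench left of the tray; some may be absent. 120 mm tall; body 56 mm across up to 64 mm, a shoulder, then the cap, 36 mm across, 84 to 120 mm above the base (cap's middle 42 mm above this point). About 0.2 kg, heavy at the foot. z axis up along the bottle.
- bottle4_mid (a point): Centre (60 mm above the base) of one of two to four alike white plastic sample bottles with yellow caps, on the bench left of the tray; some may be absent. 120 mm tall; body 56 mm across up to 64 mm, a shoulder, then the cap, 36 mm across, 84 to 120 mm above the base (cap's middle 42 mm above this point). About 0.2 kg, heavy at the foot. z axis up along the bottle.
- media_bottle: Bystander: glass media bottle with a blue cap, 86 mm across, 170 mm high; origin under its centre.
- tip_box: Bystander: blue box 120 x 85 x 60 mm; origin under its centre.

How it is judged:
On the way, in this order (a step that is already met when the one before it is completed fails the run):
1. the locking lever is raised well up (over 0.7 rad) (value of joint lever above 0.7 rad), for 0.2 s.
2. the clamping bar is one notch back (36 mm, within 4 mm) with the index pin home (within 3 mm) (value of joint carriage between 0.032 and 0.04 m and value of joint plunger below 0.003 m), for 0.2 s.
3. every bottle stands upright and released in the trough, the bar still one notch back with its pin home (all of step 2 and x of bottle1_mid in the frame of tray between -0.045 and 0.008 m and y of bottle1_mid in the frame of tray between -0.135 and 0.135 m and z of bottle1_mid in the frame of tray between 0.06 and 0.08 m and angle between each of bottle1_mid, bottle2_mid, bottle3_mid, bottle4_mid's own z axis and vertical below 0.12 rad and linear speed of each of bottle1, bottle2, bottle3, bottle4 below 0.03 m/s and contact force between the fingers and bottle1 below 0.2 N and x of bottle2_mid in the frame of tray between -0.045 and 0.008 m and y of bottle2_mid in the frame of tray between -0.135 and 0.135 m and z of bottle2_mid in the frame of tray between 0.06 and 0.08 m and contact force between the fingers and bottle2 below 0.2 N and x of bottle3_mid in the frame of tray between -0.045 and 0.008 m and y of bottle3_mid in the frame of tray between -0.135 and 0.135 m and z of bottle3_mid in the frame of tray between 0.06 and 0.08 m and contact force between the fingers and bottle3 below 0.2 N and x of bottle4_mid in the frame of tray between -0.045 and 0.008 m and y of bottle4_mid in the frame of tray between -0.135 and 0.135 m and z of bottle4_mid in the frame of tray between 0.06 and 0.08 m and contact force between the fingers and bottle4 below 0.2 N), for 0.2 s.
4. the clamping bar is at the holding notch again (within 4 mm) with the index pin home, the lever still up (value of joint carriage between -0.004 and 0.004 m and value of joint plunger below 0.003 m and value of joint lever above 0.4 rad), for 0.2 s.
At the end, for the whole second after the job is handed in: All bottles upright (0.12 rad), released, at rest on the trough floor, within 8 mm of its middle line and 135 mm of its middle along it; carriage at the holding notch (within 4 mm), index pin home (3 mm), locking lever flat (0.08 rad) (value of joint carriage between -0.004 and 0.004 m and value of joint plunger below 0.003 m and value of joint lever below 0.08 rad and x of bottle1_mid in the frame of tray between -0.008 and 0.008 m and y of bottle1_mid in the frame of tray between -0.135 and 0.135 m and z of bottle1_mid in the frame of tray between 0.06 and 0.08 m and angle between each of bottle1_mid, bottle2_mid, bottle3_mid, bottle4_mid's own z axis and vertical below 0.12 rad and linear speed of each of bottle1, bottle2, bottle3, bottle4 below 0.03 m/s and contact force between the fingers and bottle1 below 0.2 N and x of bottle2_mid in the frame of tray between -0.008 and 0.008 m and y of bottle2_mid in the frame of tray between -0.135 and 0.135 m and z of bottle2_mid in the frame of tray between 0.06 and 0.08 m and contact force between the fingers and bottle2 below 0.2 N and x of bottle3_mid in the frame of tray between -0.008 and 0.008 m and y of bottle3_mid in the frame of tray between -0.135 and 0.135 m and z of bottle3_mid in the frame of tray between 0.06 and 0.08 m and contact force between the fingers and bottle3 below 0.2 N and x of bottle4_mid in the frame of tray between -0.008 and 0.008 m and y of bottle4_mid in the frame of tray between -0.135 and 0.135 m and z of bottle4_mid in the frame of tray between 0.06 and 0.08 m and contact force between the fingers and bottle4 below 0.2 N); the robot touches nothing.
It fails at once if the clamping bar goes back more than one notch (over 55 mm) (value of joint carriage above 0.055 m).
It fails at once if the media bottle is moved more than 30 mm or tipped (distance of media_bottle from where it was at the start of the episode above 0.03 m or angle between media_bottle's own z axis and vertical above 0.4 rad).
It fails at once if the tip box is moved more than 30 mm or tipped (distance of tip_box from where it was at the start of the episode above 0.03 m or angle between tip_box's own z axis and vertical above 0.4 rad).
Of bottle1, bottle2, bottle3, bottle4 only 2 to 4 are there at a start; the rules pass over those that are not, and their reading is None.
At some moment in a run one of bottle1, bottle2, bottle3, bottle4 may be knocked a few centimetres aside while the robot is not near it.
It also fails if it takes over 210 s, if anything falls off the work surface, if the arm or the gripper's body presses on something with over 40 N, if the wrist force passes 120 N, or if a joint passes its speed limit or range.

ROBOT

A 6-joint arm with a two-finger parallel gripper is mounted at the origin on the work surface. World frame = base frame: x ahead of the robot, y to its left, z up, the work surface at z = 0. Lengths are in m, angles in rad, forces in N, time in s.
With the tool pointing down it reaches from about 0.25 to 0.775 m from the base axis. Payload 4 kg.
Tool frame: the origin (TCP) lies at the very end of the fingers, on their centre line; the grasp point (between the pads) lies 19 mm behind it; x points along the fingers, y is the direction in which the jaws open and shut, and the axes are right-handed (so a half turn about x gives the same grasp; the last joint's range is limited). The gripper opens to 94 mm and grips with 3 to 60 N. Pads are 16 mm wide; open, the fingers measure 119 mm over their backs; the gripper's body (75 mm by 177 mm) begins 78 mm behind the grasp point.
Start: joints at [-1.322, 0.087, 1.371, -0, 1.684, -0.103], TCP at [0.19, -0.516, 0.206] pointing down, gripper open.
Joint ranges: [-3.1, 3.1], [-0.76, 2.03], [0.27, 2.55], [-1.08, 4.22], [0.17, 2.65], [-2.57, 2.57]. Speed limits (rad/s): [2.79, 2.79, 3.14, 3.14, 3.14, 3.14].

INTERFACE

Orientations are given as [roll, pitch, yaw] about the fixed x, y, z axes, in that order (R = Rz(yaw) Ry(pitch) Rx(roll)).
In Python, from bench import robot gives the robot as it stands.
- The arm moves only by the tool carry_out, never from a script. Its argument "targets" is a list of rows, each a list of 5 numbers: the closure, from 0 (fully open) to 1 (shut), then the shift along the tool's x, y, z in cm, then the turn about the tool's x in degrees. In form: [[fingers, tx, ty, tz, turn], ...]. A call has 1 to 20 rows; each row shifts and turns the commanded pose from where the row before left it, along the tool's axes as they then stand; what a row does not reach is not made up. A row lasts 1/10 s, in which the tool goes at most 50 mm and 8.59 degrees, less where a joint would pass 70% of its speed; a pose out of reach is approached as far as the arm can. A call is refused whole if a number of a shift passes 5 or a number of a turn 8.59, either way. A call with a gripper value outside its range is refused whole. The fingers move at their own pace and stop on an object; the grip force is fixed at half the most. Time passes only in rows, so rows that do not move let the fingers close. It gives the time, the measured TCP pose, the force and the opening at its end, in the units of the state.
- robot.get_obs(): the state, without advancing time (a new reading comes with each control period).
- robot.snapshot(name): name is "scene" or "side" or "wrist"; returns a dict with "image" (400x640x3 uint8, red, green, blue), "camera_matrix" (3x3 intrinsics, pixels), "pose" (4x4, takes a point from camera to world coordinates). Camera axes: x right, y up, looking along -z (the intrinsics and any distortion apply to the point x, -y, -z); pixel columns grow to the right and rows downward; lengths in m; the calibration is good to about 2 mm. The wrist camera is an equidistant fisheye: a pixel r from the principal point sees the ray r / f radians off the axis. A picture is of the moment at which its call begins. There is no depth.
- robot.close_job(): hands the job in, once; it reports no verdict.
The state is a dict: "time": time; "joint_positions": joint angles; "qvel": joint speeds; "joint_torque": joint torques, N m; "tool_pos": TCP position; "ee_rot": TCP orientation; "wrist_force": force on the tool from outside, world axes, zero at the start; "wrist_torque": the same for the moment, N m; "width": finger opening in m.
Only numpy, scipy, OpenCV 4.12 (cv2) and the standard library are available. Lean on these libraries where they do the work, as an engineer would, in place of code of your own. Each camera call takes 0.05 s, during which the arm holds its last target. There are 200 camera calls.

## Working session

There is one attempt and no reset: what is moved stays moved. The work goes in short steps, Python scripts to look and compute and a tool call to move; the robot and the scene stay as the last step left them, time stands still between calls to the robot, and variables do not carry over. Pictures are saved under pics/ and viewed, about 12 in all and at most 16, crops included, and the job is handed in when it is done.

Besides the shell and the picture viewer there is one more tool, called after ">>>" as name(argument=value, ...) on one line, values as JSON. carry_out: Moves the arm, as the interface text tells. Its arguments: {"type":"object","properties":{"targets":{"type":"array","items":{"type":"array","items":{"type":"number"}}}},"required":["targets"]}

```bash
mkdir -p pics; ls
cat > h.py <<'E'
import numpy as np, cv2
from bench import robot
from scipy.spatial.transform import Rotation as R
def snap(n,f):
    s=robot.snapshot(n); cv2.imwrite('pics/'+f,s['image'][:,:,::-1]); return s
E
python3 - <<'E'
from h import *
a=snap('scene','s1.png'); b=snap('side','d1.png')
cv2.imwrite('pics/both.png',cv2.resize(np.vstack([a['image'],b['image']])[:,:,::-1],None,fx=.75,fy=.75))
for s in (a,b): print(s['camera_matrix'].round(1).tolist(),s['pose'].round(4).tolist(),[k for k in s])
print(robot.get_obs())
E
```

```text
pics
[[383.4, 0.0, 315.9], [0.0, 383.4, 205.6], [0.0, 0.0, 1.0]] [[-0.0688, -0.6105, 0.789, 1.4225], [0.9975, -0.0571, 0.0428, 0.0675], [0.0189, 0.79, 0.6129, 0.7167], [0.0, 0.0, 0.0, 1.0]] ['image', 'camera_matrix', 'pose']
[[381.5, 0.0, 318.5], [0.0, 381.5, 196.6], [0.0, 0.0, 1.0]] [[-0.8478, 0.417, -0.3276, 0.298], [-0.5302, -0.6611, 0.5309, 0.5238], [0.0048, 0.6238, 0.7816, 0.773], [0.0, 0.0, 0.0, 1.0]] ['image', 'camera_matrix', 'pose']
{'time': 0.1, 'joint_positions': array([-1.32207747e+00,  8.78762732e-02,  1.37208785e+00, -1.96677545e-05,
        1.68362585e+00, -1.03095598e-01]), 'qvel': array([ 0.00170426, -0.00089792, -0.00196691,  0.00064069, -0.00022491,
        0.00051899]), 'joint_torque': array([ 1.90404600e-03, -3.41251051e+01, -3.03301406e+01,  7.20663043e-02,
        3.04384518e-02, -1.02060906e-04]), 'tool_pos': array([ 0.18939836, -0.5158267 ,  0.20443162]), 'ee_rot': array([-1.66410559,  1.56879891,  1.82929932]), 'wrist_force': array([-0.02709576, -0.54467093, -0.18143944]), 'wrist_torque': array([-0.01803313, -0.01867128, -0.01202962]), 'width': 0.09357385516041809}
```

View pics/both.png

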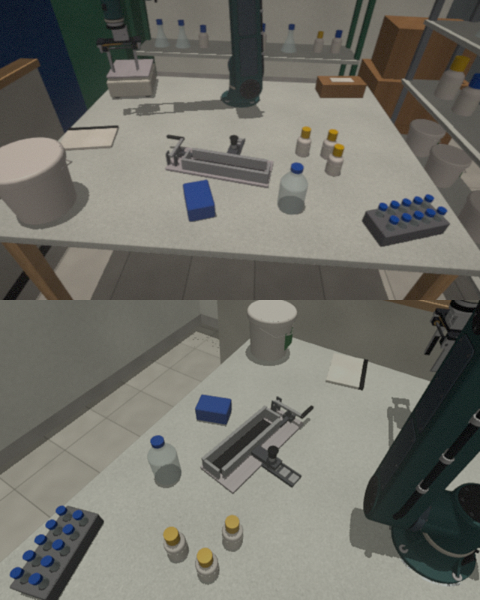

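Run:
```python
import cv2
s=cv2.imread('pics/s1.png')[155:295,205:475]; d=cv2.imread('pics/d1.png')[120:390,190:440]
cv2.imwrite('pics/sc.png',cv2.resize(s,None,fx=2.9,fy=2.9,interpolation=cv2.INTER_CUBIC))
cv2.imwrite('pics/dc.png',cv2.resize(d,None,fx=2.2,fy=2.2,interpolation=cv2.INTER_CUBIC))
```

```text
(no output)
```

View pics/sc.png

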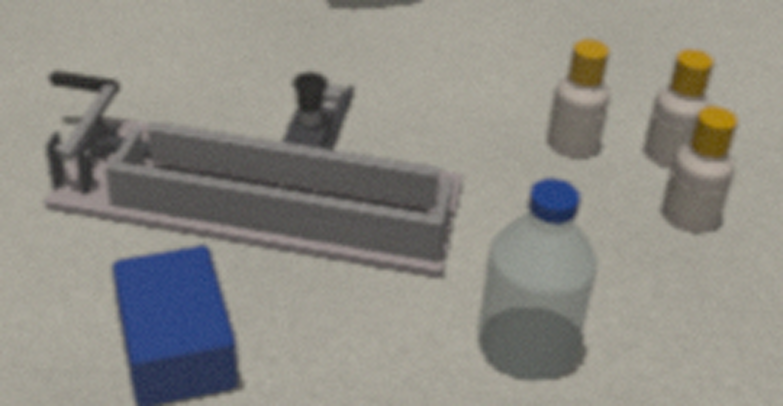

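View pics/dc.png

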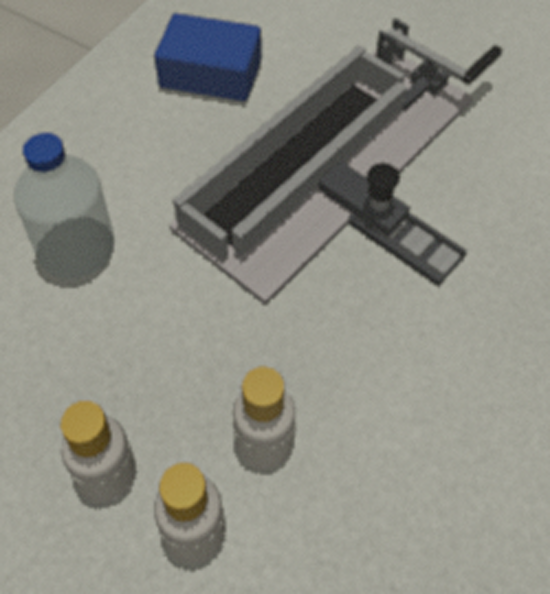

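```bash
cat >> h.py <<'E'
def ray(s,uv):
    K=s['camera_matrix'];P=s['pose'];d=np.array([(uv[0]-K[0,2])/K[0,0],-(uv[1]-K[1,2])/K[1,1],-1]);d=P[:3,:3]@d
    return P[:3,3],d/np.linalg.norm(d)
def atz(s,uv,z):
    o,d=ray(s,uv);return o+d*(z-o[2])/d[2]
def tri(rs):
    A=sum(np.eye(3)-np.outer(d,d) for o,d in rs);b=sum((np.eye(3)-np.outer(d,d))@o for o,d in rs)
    return np.linalg.solve(A,b)
def proj(s,p):
    P=s['pose'];c=P[:3,:3].T@(np.asarray(p)-P[:3,3]);K=s['camera_matrix'];return K[0,0]*c[0]/-c[2]+K[0,2],-K[1,1]*c[1]/-c[2]+K[1,2]
E
python3 - <<'E'
from h import *
a=robot.snapshot('scene');b=robot.snapshot('side')
A=lambda u,v:(u/2.9+205,v/2.9+155)
B=lambda u,v:(u/2.2+190,v/2.2+120)
for n,p,q,z in [('knob',(310,80),(383,174),.082),('lever',(84,81),(483,62),.055),('c1',(592,47),(264,377),.12),('c2',(695,59),(183,478),.12),('c3',(716,117),(85,413),.12),
 ('fenceL',(440,200),(185,208),.06),('media',(555,187),(44,146),.17)]:
    print(n,tri([ray(a,A(*p)),ray(b,B(*q))]).round(4),atz(a,A(*p),z).round(4),atz(b,B(*q),z).round(4))
E
```

```text
knob [0.495  0.0037 0.0807] [0.4969 0.0039 0.082 ] [0.4947 0.0046 0.082 ]
lever [ 0.4805 -0.2345  0.0545] [ 0.4821 -0.2335  0.055 ] [ 0.4803 -0.2352  0.055 ]
c1 [0.4677 0.2803 0.1219] [0.4671 0.2835 0.12  ] [0.4673 0.2764 0.12  ]
c2 [0.4762 0.3813 0.1189] [0.4792 0.3828 0.12  ] [0.475  0.3792 0.12  ]
c3 [0.5739 0.3814 0.1191] [0.5762 0.3831 0.12  ] [0.5727 0.3793 0.12  ]
fenceL [0.6527 0.1371 0.0636] [0.646  0.1344 0.06  ] [0.6552 0.1389 0.06  ]
media [0.7535 0.2116 0.171 ] [0.7525 0.212  0.17  ] [0.7543 0.2108 0.17  ]
```

```bash
cat >> h.py <<'E'
def go(x,y,z,jaw,pose=None):
    """print turn (deg) then shift in the turned tool frame; jaw=world angle (deg) of jaw line"""
    o=robot.get_obs();M=R.from_euler('xyz',o['ee_rot']).as_matrix()
    p=o['tool_pos']
    c=[]
    for k in (jaw,jaw+180):
        j=np.array([np.cos(np.radians(k)),np.sin(np.radians(k)),0])
        v=M.T@j; c.append(np.degrees(np.arctan2(v[2],v[1])))
    t=min(c,key=abs); j6=o['joint_positions'][5]
    M2=M@R.from_euler('x',t,degrees=True).as_matrix()
    print('turn',[round(float(k),1) for k in c],'use',round(t,1),'q6',round(float(j6),2),'shift cm after turn',(M2.T@(np.array([x,y,z])-p)*100).round(2), 'axes',M2.round(2).tolist())
E
python3 - <<'E'
from h import *
go(.47,-.2,.25,-9)
w=robot.snapshot('wrist');print(w['camera_matrix'],w['pose'].round(3))
o=robot.get_obs();M=R.from_euler('xyz',o['ee_rot']).as_matrix();print((M.T@(w['pose'][:3,3]-o['tool_pos'])).round(4));print((M.T@w['pose'][:3,:3]).round(3))
E
```

```text
turn [-60.8, 119.2] use -60.8 q6 -0.1 shift cm after turn [ -4.49  22.77 -35.6 ] axes [[-0.0, 0.99, -0.16], [0.0, -0.16, -0.99], [-1.0, -0.0, -0.0]]
[[309.70691629   0.         321.00923063]
 [  0.         309.70691629 197.26836876]
 [  0.           0.           1.        ]] [[ 0.345  0.909  0.235  0.257]
 [-0.938  0.335  0.086 -0.493]
 [-0.    -0.25   0.968  0.385]
 [ 0.     0.     0.     1.   ]]
[-0.1803  0.0014 -0.0714]
[[-0.001  0.25  -0.968]
 [ 1.    -0.001 -0.001]
 [-0.001 -0.968 -0.25 ]]
```

>>> carry_out(targets=[[0,0,0,0,-8.5],[0,0,0,0,-8.5],[0,0,0,0,-8.5],[0,0,0,0,-8.5],[0,0,0,0,-8.5],[0,0,0,0,-8.5],[0,0,0,0,-8.5],[0,-0.56,2.85,-4.45,-1.3],[0,-0.56,2.85,-4.45,0],[0,-0.56,2.85,-4.45,0],[0,-0.56,2.85,-4.45,0],[0,-0.56,2.85,-4.45,0],[0,-0.56,2.85,-4.45,0],[0,-0.56,2.85,-4.45,0],[0,-0.56,2.85,-4.45,0],[0,0,0,0,0],[0,0,0,0,0]])

```text
time: 1.95
tool_pos: [0.4553, -0.2192, 0.2475]
ee_rot: [-0.589, 1.57, -2.315]
wrist_force: [-0.5, 0.7, -0.5]
width: 0.0941
```

```bash
cat >> h.py <<'E'
def wproj(s,p):
    P=s['pose'];c=P[:3,:3].T@(np.asarray(p)-P[:3,3]);K=s['camera_matrix']
    x,y,z=c[0],-c[1],-c[2];rr=np.hypot(x,y);th=np.arctan2(rr,z);f=K[0,0]
    return f*th*x/rr+K[0,2],f*th*y/rr+K[1,2]
def wray(s,uv):
    P=s['pose'];K=s['camera_matrix'];u=uv[0]-K[0,2];v=uv[1]-K[1,2];r=np.hypot(u,v);t=r/K[0,0]
    d=np.array([np.sin(t)*u/r,-np.sin(t)*v/r,-np.cos(t)]);return P[:3,3],P[:3,:3]@d
def watz(s,uv,z):
    o,d=wray(s,uv);return o+d*(z-o[2])/d[2]
E
python3 - <<'E'
from h import *
s=snap('wrist','w1.png');print(robot.get_obs()['tool_pos'])
E
```

```text
[ 0.45462042 -0.22006927  0.24734115]
```

View pics/w1.png

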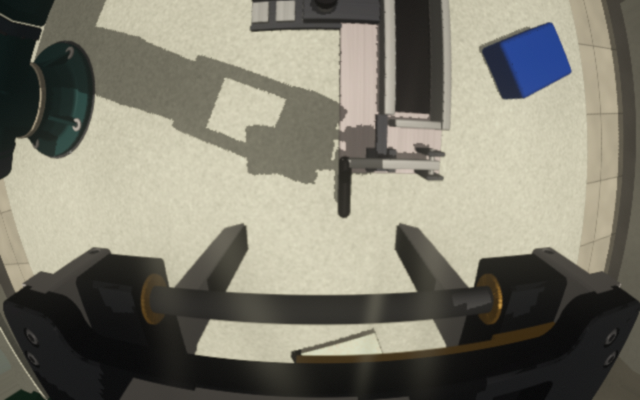

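Run:
```python
from h import *
s=robot.snapshot('wrist')
for n,uv,z in [('h0',(344,160),.055),('h1',(344,213),.055),('knob',(322,3),.082),('cheek-fence inner',(442,121),.056),('cheek-bar inner',(397,118),.056),('fence top far',(446,20),.06),('fence top near',(446,118),.06)]:
    print(n,watz(s,uv,z).round(4))
```

```text
h0 [ 0.4852 -0.2038  0.055 ]
h1 [ 0.4759 -0.2705  0.055 ]
knob [ 0.4877 -0.0164  0.082 ]
cheek-fence inner [ 0.6152 -0.1716  0.056 ]
cheek-bar inner [ 0.5568 -0.1618  0.056 ]
fence top far [ 0.6409 -0.0422  0.06  ]
fence top near [ 0.6195 -0.1682  0.06  ]
```

Run:
```python
from h import *
go(.481,-.242,.036,-9.3)
```

```text
turn [0.2, -179.8] use 0.2 q6 -0.41 shift cm after turn [21.13  3.    1.66] axes [[-0.0, 0.99, -0.16], [-0.0, -0.16, -0.99], [-1.0, -0.0, 0.0]]
```

>>> carry_out(targets=[[0.4,0,1.5,0.8,0],[0.4,0,1.5,0.86,0],[0.4,4,0,0,0],[0.4,4,0,0,0],[0.4,4,0,0,0],[0.4,3,0,0,0],[0.4,2,0,0,0],[0.4,2,0,0,0],[0.4,2.1,0,0,0],[0.4,0,0,0,0],[0.4,0,0,0,0]])

```text
time: 3.15
tool_pos: [0.4809, -0.2423, 0.0366]
ee_rot: [-1.725, 1.57, 2.827]
wrist_force: [0.1, -0.2, 0.3]
width: 0.0565
```

Run:
```python
from h import *
go(.481,-.242,.036,-9.3); o=robot.get_obs();print(o['tool_pos'],o['width'],o['wrist_force'])
s=snap('wrist','w2.png'); cv2.imwrite('pics/w2c.png',cv2.resize(s['image'][120:320,200:500,::-1],None,fx=2,fy=2))
```

```text
turn [0.1, -179.9] use 0.1 q6 -0.41 shift cm after turn [ 0.06  0.01 -0.03] axes [[-0.0, 0.99, -0.16], [0.0, -0.16, -0.99], [-1.0, -0.0, -0.0]]
[ 0.48089221 -0.24228749  0.03657929] 0.05647946580190477 [ 0.09759643 -0.1906268   0.31836276]
```

View pics/w2c.png

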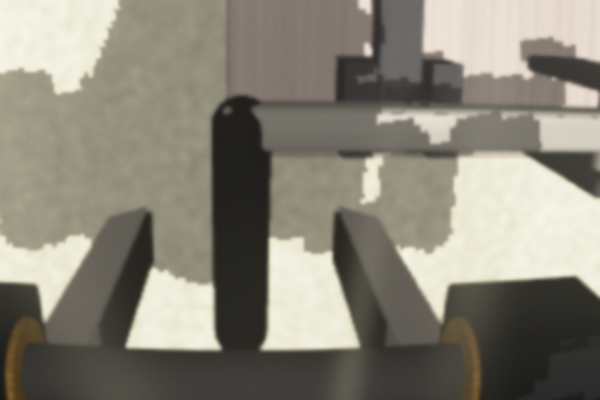

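>>> carry_out(targets=[[1,0,0,0,0],[1,0,0,0,0],[1,0,0,0,0],[1,0,0,0,0],[1,0,0,0,0],[1,-1.1,0.055,0,0],[1,-1.09,0.164,0,0],[1,-1.07,0.272,0,0],[1,-1.03,0.377,0,0],[1,-0.99,0.479,0,0],[1,-0.94,0.574,0,0],[1,-0.875,0.666,0,0],[1,-0.805,0.749,0,0],[1,-0.726,0.826,0,0],[1,-0.64,0.895,0,0],[1,0,0,0,0],[1,0,0,0,0]])

```text
time: 4.9
tool_pos: [0.5276, -0.2484, 0.1365]
ee_rot: [-1.382, 1.563, -3.111]
wrist_force: [-20.2, 7.0, 21.5]
width: 0.0152
```

>>> carry_out(targets=[[0.5,0,0,0,0],[0.4,0,0,0,0],[0.4,0,0,0,0],[0.4,0,0,0,0],[0.4,-3,0,0,0],[0.4,-3,0,0,0],[0.4,-3,0,0,0],[0.4,-3,0,0,0],[0.2,0,0,0,0]])

```text
time: 5.8
tool_pos: [0.534, -0.2501, 0.2549]
ee_rot: [1.214, 1.56, -0.515]
wrist_force: [0.1, 0.3, 0.1]
width: 0.0612
```

Run:
```python
from h import *
a=snap('scene','s2.png'); b=snap('side','d2.png'); w=snap('wrist','w3.png')
x=cv2.resize(a['image'][155:255,205:375],None,fx=2.4,fy=2.4);y=cv2.resize(b['image'][110:270,250:440],None,fx=2.1,fy=2.1)
h=max(x.shape[0],y.shape[0]);x=cv2.copyMakeBorder(x,0,h-x.shape[0],0,0,0);y=cv2.copyMakeBorder(y,0,h-y.shape[0],0,0,0)
cv2.imwrite('pics/c2.png',np.hstack([x,y])[:,:800,::-1])
o=robot.get_obs();print(o['tool_pos'],o['wrist_force']); go(.52,-.1,.25,-9.3)
```

```text
[ 0.53169977 -0.24889942  0.24785897] [-0.08864585  0.33524058 -0.54231187]
turn [0.3, -179.7] use 0.3 q6 -0.38 shift cm after turn [ -0.2   -3.56 -14.51] axes [[-0.0, 0.99, -0.16], [0.0, -0.16, -0.99], [-1.0, -0.0, -0.0]]
```

View pics/c2.png

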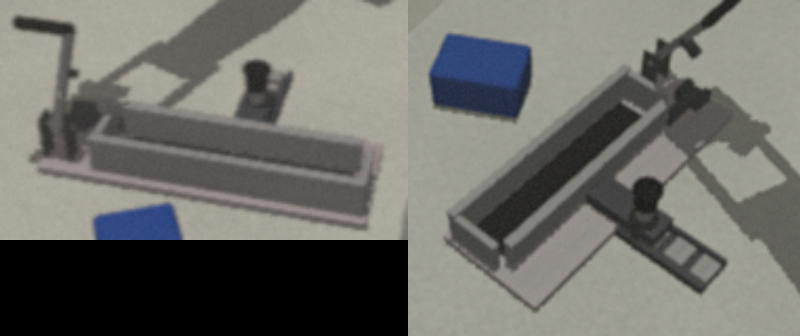

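Run:
```python
from h import *
go(.495,.003,.12,-9.3)
```

```text
turn [0.3, -179.7] use 0.3 q6 -0.38 shift cm after turn [ 12.81  -7.67 -24.26] axes [[-0.0, 0.99, -0.16], [0.0, -0.16, -0.99], [-1.0, -0.0, -0.0]]
```

>>> carry_out(targets=[[0.45,0,-1.3,-4.04,0.3],[0.45,0,-1.3,-4.04,0],[0.45,0,-1.3,-4.04,0],[0.45,0,-1.3,-4.04,0],[0.45,0,-1.3,-4.04,0],[0.45,0,-1.2,-4.04,0],[0.45,3,0,0,0],[0.45,3,0,0,0],[0.45,3,0,0,0],[0.45,3.8,0,0,0],[0.45,0,0,0,0],[0.45,0,0,0,0]])

```text
time: 7.15
tool_pos: [0.4937, 0.0027, 0.1197]
ee_rot: [-1.517, 1.567, 3.033]
wrist_force: [0.9, -0.5, -0.0]
width: 0.0516
```

Run:
```python
from h import *
go(.495,.003,.042,-9.3)
s=snap('wrist','w4.png'); cv2.imwrite('pics/w4c.png',cv2.resize(s['image'][60:320,170:500,::-1],None,fx=2,fy=2))
for p in [(.495,.003,.082),(.495,.003,.052)]: u,v=wproj(s,p);print((u-170)*2,(v-60)*2)
```

```text
turn [-0.0, 180.0] use -0.0 q6 0.05 shift cm after turn [ 7.77  0.15 -0.05] axes [[-0.0, 0.99, -0.16], [0.0, -0.16, -0.99], [-1.0, -0.0, 0.0]]
305.6878307890129 310.3670594451032
305.59708683252074 288.30949366328116
```

View pics/w4c.png

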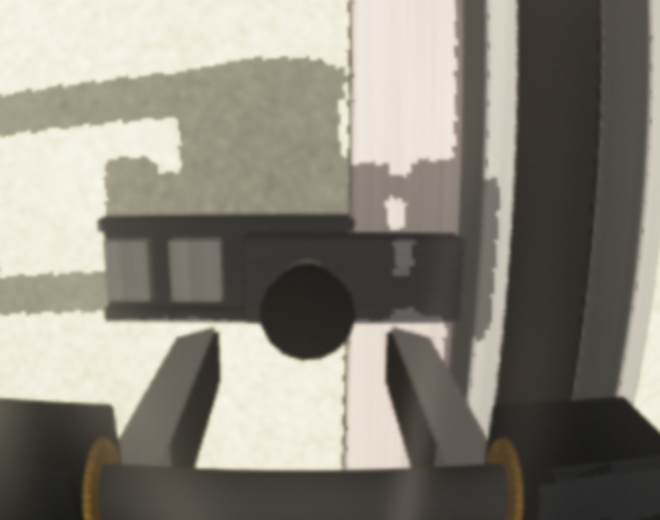

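>>> carry_out(targets=[[0.45,2.5,0.1,0,0],[0.45,2.5,0,0,0],[0.45,1.5,0,0,0],[0.45,1.27,0,0,0],[0.45,0,0,0,0],[1,0,0,0,0],[1,0,0,0,0],[1,0,0,0,0],[1,0,0,0,0],[1,0,0,0,0],[1,0,0,0,0]])

```text
time: 8.3
tool_pos: [0.4968, 0.0023, 0.0451]
ee_rot: [1.588, 1.568, -0.146]
wrist_force: [-2.2, -0.4, 6.5]
width: 0.0348
```

>>> carry_out(targets=[[1,-0.4,0,0,0],[1,-0.4,0,0,0],[1,-0.4,0,0,0],[1,-0.4,0,0,0],[1,0,0,0,0],[1,0,0,0,0],[1,0,0,0,0]])

```text
time: 9.0
tool_pos: [0.4953, 0.0025, 0.0589]
ee_rot: [-1.521, 1.569, 3.028]
wrist_force: [0.6, 2.0, -8.1]
width: 0.0346
```

Run:
```python
from h import *
o=robot.get_obs();print(o['tool_pos'],o['wrist_force'],o['width'])
b=robot.snapshot('side');a=robot.snapshot('scene')
x=cv2.resize(b['image'][150:260,300:420],None,fx=3,fy=3);y=cv2.resize(a['image'][140:220,270:370],None,fx=4,fy=4)[:330,:]
cv2.imwrite('pics/k1.png',np.hstack([x[:320],y[:320]])[:,:,::-1])
```

```text
[0.49528454 0.00254026 0.05889156] [ 0.64690484  2.04700312 -8.13303349] 0.034609226076036
```

View pics/k1.png

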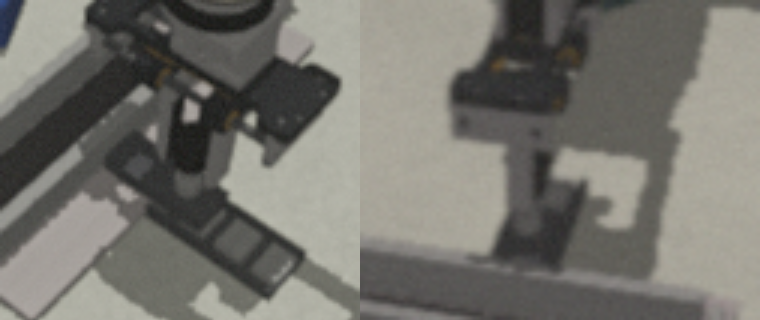

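>>> carry_out(targets=[[1,0,-0.4,0,0],[1,0,-0.4,0,0],[1,0,-0.4,0,0],[1,0,-0.4,0,0],[1,0,-0.4,0,0],[1,0,-0.4,0,0],[1,0,-0.4,0,0],[1,0,-0.4,0,0],[1,0,-0.4,0,0],[1,0,0,0,0],[1,0,0,0,0]])

```text
time: 10.2
tool_pos: [0.4593, 0.0084, 0.0593]
ee_rot: [-1.504, 1.568, 3.045]
wrist_force: [-1.5, 1.6, -9.5]
width: 0.0346
```

Run:
```python
from h import *
o=robot.get_obs();d=o['tool_pos']-[0.49528454,0.00254026,0.05889156];print(o['tool_pos'],d,np.linalg.norm(d[:2]),np.degrees(np.arctan2(d[1],d[0])),o['wrist_force'],o['width'])
```

```text
[0.45932114 0.00842643 0.05929981] [-0.0359634   0.00588617  0.00040825] 0.036441909370865284 170.7047566448185 [-1.45886345  1.59341577 -9.54265048] 0.03458118985844905
```

>>> carry_out(targets=[[1,0.4,0,0,0],[1,0.4,0,0,0],[1,0.4,0,0,0],[1,0.4,0,0,0],[1,0,0,0,0],[1,0,0,0,0],[1,0,0,0,0]])

```text
time: 10.9
tool_pos: [0.4614, 0.0081, 0.0451]
ee_rot: [1.567, 1.568, -0.167]
wrist_force: [-3.3, 0.3, 5.2]
width: 0.0346
```

>>> carry_out(targets=[[0.7,0,0,0,0],[0.45,0,0,0,0],[0.4,0,0,0,0],[0.4,0,0,0,0],[0.4,-2,0,0,0],[0.4,-3,0,0,0],[0.4,-4,0,0,0],[0.4,-4,0,0,0],[0.4,-4,0,0,0],[0.4,0,0,0,0],[0.4,0,0,0,0]])

```text
time: 12.0
tool_pos: [0.4612, 0.0081, 0.2145]
ee_rot: [1.568, 1.568, -0.166]
wrist_force: [0.2, 0.4, 0.3]
width: 0.0565
```

```bash
cat >> h.py <<'E'
def yell(img):
    h=cv2.cvtColor(img,cv2.COLOR_RGB2HSV);m=cv2.inRange(h,(15,130,90),(32,255,255))
    n,l,st,c=cv2.connectedComponentsWithStats(m)
    return [(st[i,4],st[i,:4],c[i]) for i in range(1,n) if st[i,4]>40]
E
python3 - <<'E'
from h import *
go(.46,.20,.25,-9.3)
b=robot.snapshot('side');a=robot.snapshot('scene')
for n,s in (('side',b),('scene',a)):
    for y in yell(s['image']): print(n,y, atz(s,y[2],.102).round(4))
w=robot.snapshot('wrist')
for y in yell(w['image']): print('wrist',y,watz(w,y[2],.115).round(4))
# knob top check
i=np.vstack([cv2.resize(b['image'][150:260,290:420],None,fx=4,fy=4),]);cv2.imwrite('pics/k2.png',i[:,:,::-1])
for z in (.082,.091,.096): p=(.608-.151*.987,-.015+.151*.1616,z);u,v=proj(b,p);print(z,(u-290)*4,(v-150)*4)
E
```

```text
turn [-0.0, 180.0] use -0.0 q6 0.06 shift cm after turn [ -3.56  -3.21 -18.92] axes [[0.0, 0.99, -0.16], [-0.0, -0.16, -0.99], [-1.0, 0.0, 0.0]]
side (np.int32(328), array([301, 288,  18,  23], dtype=int32), array([309.05487805, 298.60670732])) [0.4656 0.2826 0.102 ]
side (np.int32(359), array([218, 303,  20,  24], dtype=int32), array([227.70752089, 314.13370474])) [0.5738 0.3855 0.102 ]
side (np.int32(395), array([263, 331,  20,  26], dtype=int32), array([272.71392405, 343.06329114])) [0.4748 0.3836 0.102 ]
scene (np.int32(52), array([424,  42,   7,   9], dtype=int32), array([426.96153846,  45.76923077])) [-0.9282  0.5588  0.102 ]
scene (np.int32(219), array([606,  75,  20,  21], dtype=int32), array([615.79452055,  85.11872146])) [-0.3955  1.3316  0.102 ]
scene (np.int32(146), array([402, 169,  13,  15], dtype=int32), array([407.59589041, 175.95890411])) [0.4648 0.2823 0.102 ]
scene (np.int32(157), array([437, 172,  14,  16], dtype=int32), array([443.07643312, 179.72611465])) [0.4748 0.3832 0.102 ]
scene (np.int32(188), array([444, 192,  15,  17], dtype=int32), array([450.65425532, 199.89893617])) [0.5723 0.3848 0.102 ]
wrist (np.int32(173), array([203, 283,   9,  48], dtype=int32), array([205.87861272, 307.06936416])) [ 0.3101 -0.0985  0.115 ]
wrist (np.int32(201), array([431, 285,  10,  46], dtype=int32), array([436.35323383, 306.48258706])) [ 0.5672 -0.1393  0.115 ]
0.082 348.2152616995145 228.34663372878697
0.091 350.21202433266785 218.7150775867749
0.096 351.33553506376893 213.2957270324912
```

View pics/k2.png

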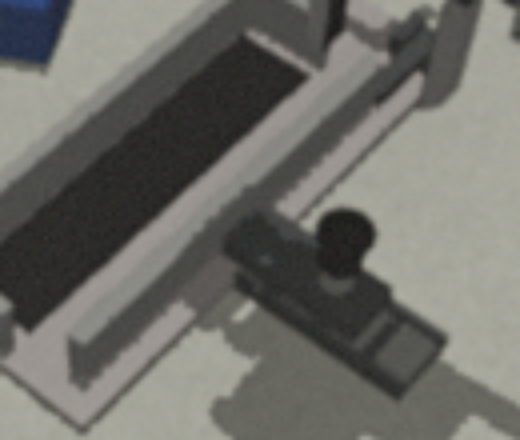

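>>> carry_out(targets=[[0.4,0,-0.51,-3.39,0],[0.4,0,-0.51,-3.39,0],[0.4,0,-0.51,-3.39,0],[0.4,0,-0.51,-3.39,0],[0.4,0,-0.51,-3.39,0],[0.4,0,-0.51,-3.39,0],[0.4,0,-0.51,-3.39,0],[0.4,0,-0.5,-3.39,0],[0.4,0,0,0,0],[0.4,3,0,0,0],[0.4,3,0,0,0],[0.4,0,0,0,0]])

```text
time: 13.35
tool_pos: [0.4609, 0.2801, 0.147]
ee_rot: [-0.919, 1.558, -2.654]
wrist_force: [0.7, -0.6, -1.0]
width: 0.0559
```

Run:
```python
from h import *
b=robot.snapshot('side')
for y in yell(b['image']): print(y[0],y[2], atz(b,y[2],.102).round(4))
go(.465,.2825,.085,-9.3)
```

```text
324 [309.04012346 299.09567901] [0.4651 0.2834 0.102 ]
385 [228.55324675 314.59480519] [0.572  0.3853 0.102 ]
327 [273.19877676 342.93883792] [0.4742 0.383  0.102 ]
turn [-0.1, 179.9] use -0.1 q6 0.6 shift cm after turn [ 6.5   0.28 -0.24] axes [[-0.01, 0.99, -0.16], [-0.0, -0.16, -0.99], [-1.0, -0.01, 0.0]]
```

>>> carry_out(targets=[[0.4,1,0.28,-0.24,0],[0.4,2,0,0,0],[0.4,2,0,0,0],[0.4,1.5,0,0,0],[0.4,0,0,0,0],[0.4,0,0,0,0],[1,0,0,0,0],[1,0,0,0,0],[1,0,0,0,0],[1,0,0,0,0],[1,-1,0,0,0],[1,-2,0,0,0],[1,-3,0,0,0],[1,-3,0,0,0],[1,-2,0,0,0],[1,0,0,0,0],[1,0,0,0,0]])

```text
time: 15.1
tool_pos: [0.4673, 0.2842, 0.198]
ee_rot: [-0.584, 1.57, -2.318]
wrist_force: [-0.6, -0.5, -3.5]
width: 0.0359
```

```bash
cat >> h.py <<'E'
O=np.array([.608,-.015]);th=np.radians(-9.3);TX=np.array([np.cos(th),np.sin(th)]);TY=np.array([-np.sin(th),np.cos(th)])
def tr(x,y): return O+x*TX+y*TY
E
python3 - <<'E'
from h import *
o=robot.get_obs();print(o['tool_pos'],o['wrist_force'],o['width'])
for q in (-.09,0,.09): print(tr(-.006,q))
go(*tr(-.006,-.09),.195,-9.3)
E
```

```text
[0.4673191  0.28424499 0.19804053] [-0.64545834 -0.47904872 -3.48194685] 0.03589760340343309
[ 0.58753452 -0.10284739]
[ 0.60207887 -0.01403038]
[0.61662321 0.07478664]
turn [-0.0, 180.0] use -0.0 q6 0.61 shift cm after turn [ 0.32 18.12 36.26] axes [[-0.0, 0.99, -0.16], [-0.0, -0.16, -0.99], [-1.0, -0.0, 0.0]]
```

>>> carry_out(targets=[[1,0,0.5,1,0],[1,0,1.4,2.8,0],[1,0,1.4,2.8,0],[1,0,1.4,2.8,0],[1,0,1.4,2.8,0],[1,0,1.4,2.8,0],[1,0,1.4,2.8,0],[1,0,1.4,2.8,0],[1,0,1.4,2.8,0],[1,0,1.4,2.8,0],[1,0,1.4,2.8,0],[1,0,1.4,2.8,0],[1,0,1.4,2.8,0],[1,0,0.82,1.66,0],[1,0,0,0,0],[1,0,0,0,0],[1,0,0,0,0]])

```text
time: 16.8
tool_pos: [0.587, -0.1015, 0.1983]
ee_rot: [-2.234, 1.57, 2.317]
wrist_force: [0.3, -0.2, -3.8]
width: 0.0356
```

Run:
```python
from h import *
o=robot.get_obs();print(o['tool_pos'],o['wrist_force'],o['width'])
go(*tr(-.006,-.09),.099,-9.3)
s=snap('wrist','w5.png')
```

```text
[ 0.58698181 -0.10152932  0.19829971] [ 0.26804129 -0.17660902 -3.77190811] 0.03561577568939531
turn [0.0, -180.0] use 0.0 q6 -0.11 shift cm after turn [9.93 0.09 0.13] axes [[-0.0, 0.99, -0.16], [0.0, -0.16, -0.99], [-1.0, -0.0, -0.0]]
```

View pics/w5.png

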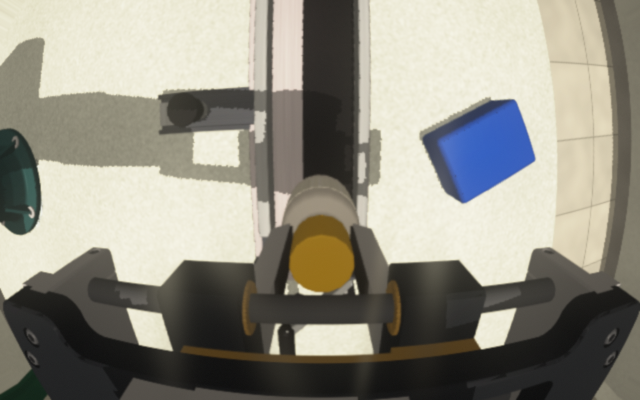

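>>> carry_out(targets=[[1,3,0.09,0.13,0],[1,3,0,0,0],[1,2,0,0,0],[1,1,0,0,0],[1,0.5,0,0,0],[1,0.4,0,0,0],[1,0,0,0,0],[1,0,0,0,0]])

```text
time: 17.65
tool_pos: [0.5891, -0.1044, 0.1015]
ee_rot: [1.468, 1.567, -0.266]
wrist_force: [-1.2, 0.8, 0.9]
width: 0.0351
```

>>> carry_out(targets=[[0.7,0,0,0,0],[0.5,0,0,0,0],[0.4,0,0,0,0],[0.4,0,0,0,0],[0.4,0,0,0,0],[0.4,-1,0,0,0],[0.4,-2,0,0,0],[0.4,-3,0,0,0],[0.4,-3,0,0,0],[0.4,0,0,0,0]])

```text
time: 18.65
tool_pos: [0.5908, -0.105, 0.1963]
ee_rot: [1.461, 1.559, -0.273]
wrist_force: [0.7, -0.5, 0.9]
width: 0.0564
```

```bash
cat >> h.py <<'E'
def caps():
    for n in ('side','scene'):
        s=robot.snapshot(n)
        for y in yell(s['image']):
            for z in (.102,.114):
                p=atz(s,y[2],z)
                if .3<p[0]<.8 and -.2<p[1]<.5: print(n,y[0],z,p.round(4),'tray',(np.array([TX,TY])@(p[:2]-O)).round(4))
E
python3 - <<'E'
from h import *
caps()
o=robot.get_obs();print(o['tool_pos'],o['wrist_force'],o['width'])
go(.4745,.3832,.195,-9.3)
E
```

```text
side 144 0.102 [ 0.5917 -0.119   0.102 ] tray [ 0.0007 -0.1053]
side 144 0.114 [ 0.5865 -0.1075  0.114 ] tray [-0.0063 -0.0948]
side 327 0.102 [0.5753 0.3843 0.102 ] tray [-0.0968  0.3887]
side 327 0.114 [0.5703 0.3867 0.114 ] tray [-0.1021  0.3904]
side 364 0.102 [0.4758 0.3827 0.102 ] tray [-0.1947  0.3711]
side 364 0.114 [0.4727 0.3852 0.114 ] tray [-0.1982  0.3731]
scene 154 0.102 [0.4747 0.3832 0.102 ] tray [-0.1959  0.3714]
scene 154 0.114 [0.4932 0.377  0.114 ] tray [-0.1766  0.3683]
scene 161 0.102 [ 0.5735 -0.1111  0.102 ] tray [-0.0186 -0.1004]
scene 161 0.114 [ 0.59   -0.1076  0.114 ] tray [-0.0028 -0.0943]
scene 191 0.102 [0.5725 0.3846 0.102 ] tray [-0.0996  0.3886]
scene 191 0.114 [0.5891 0.3784 0.114 ] tray [-0.0823  0.3852]
[ 0.58861389 -0.10440146  0.19091593] [-0.52137687  1.00812425 -1.2312114 ] 0.056792484446572804
turn [-0.0, 180.0] use -0.0 q6 -0.11 shift cm after turn [ -0.48 -19.14 -46.27] axes [[0.0, 0.99, -0.16], [-0.0, -0.16, -0.99], [-1.0, 0.0, 0.0]]
```

>>> carry_out(targets=[[0.4,-0.5,-0.57,-1.37,0],[0.4,0,-1.2,-2.9,0],[0.4,0,-1.2,-2.9,0],[0.4,0,-1.2,-2.9,0],[0.4,0,-1.2,-2.9,0],[0.4,0,-1.2,-2.9,0],[0.4,0,-1.2,-2.9,0],[0.4,0,-1.2,-2.9,0],[0.4,0,-1.2,-2.9,0],[0.4,0,-1.2,-2.9,0],[0.4,0,-1.2,-2.9,0],[0.4,0,-1.2,-2.9,0],[0.4,0,-1.2,-2.9,0],[0.4,0,-1.2,-2.9,0],[0.4,0,-1.2,-2.9,0],[0.4,0,-1.2,-2.9,0],[0.4,0,-0.57,-1.4,0],[0.4,0,0,0,0],[0.4,0,0,0,0]])

```text
time: 20.65
tool_pos: [0.474, 0.3827, 0.1938]
ee_rot: [-0.348, 1.569, -2.081]
wrist_force: [-0.0, -0.2, 0.5]
width: 0.0564
```

Run:
```python
from h import *
caps()
o=robot.get_obs();print(o['tool_pos'],o['wrist_force'],o['width'])
go(.475,.3832,.085,-9.3)
```

```text
side 338 0.102 [0.5722 0.3853 0.102 ] tray [-0.1001  0.3893]
side 338 0.114 [0.5673 0.3878 0.114 ] tray [-0.1053  0.3909]
side 228 0.102 [0.4732 0.3901 0.102 ] tray [-0.1984  0.378 ]
side 228 0.114 [0.4701 0.3925 0.114 ] tray [-0.2019  0.3798]
scene 142 0.102 [0.4757 0.3838 0.102 ] tray [-0.195   0.3722]
scene 142 0.114 [0.4942 0.3777 0.114 ] tray [-0.1758  0.3691]
scene 167 0.102 [ 0.5709 -0.1121  0.102 ] tray [-0.0209 -0.1018]
scene 167 0.114 [ 0.5875 -0.1086  0.114 ] tray [-0.0051 -0.0957]
scene 200 0.102 [0.5724 0.3852 0.102 ] tray [-0.0998  0.3892]
scene 200 0.114 [0.589 0.379 0.114] tray [-0.0824  0.3858]
[0.47463079 0.38210636 0.19438314] [ 1.38773929e-02  1.18480199e+00 -8.72348481e-04] 0.05616432567530296
turn [-0.1, 179.9] use -0.1 q6 0.75 shift cm after turn [10.94  0.02 -0.12] axes [[-0.0, 0.99, -0.16], [-0.0, -0.16, -0.99], [-1.0, -0.0, 0.0]]
```

>>> carry_out(targets=[[0.4,3,0,-0.12,0],[0.4,3,0,0,0],[0.4,3,0,0,0],[0.4,1.9,0,0,0],[0.4,0,0,0,0],[0.4,0,0,0,0],[1,0,0,0,0],[1,0,0,0,0],[1,0,0,0,0],[1,0,0,0,0],[1,-1,0,0,0],[1,-2,0,0,0],[1,-3,0,0,0],[1,-3,0,0,0],[1,-2,0,0,0],[1,0,0,0,0],[1,0,0,0,0]])

```text
time: 22.45
tool_pos: [0.4743, 0.3844, 0.1949]
ee_rot: [-0.625, 1.57, -2.358]
wrist_force: [0.0, -0.1, -3.1]
width: 0.0356
```

Run:
```python
from h import *
o=robot.get_obs();print(o['tool_pos'],o['wrist_force'],o['width'])
go(*tr(-.006,0),.195,-9.3)
```

```text
[0.47430983 0.38444926 0.19492516] [ 0.04855279 -0.11490654 -3.09141331] 0.035578818858178846
turn [-0.0, 180.0] use -0.0 q6 0.75 shift cm after turn [1.000e-02 1.905e+01 3.726e+01] axes [[-0.0, 0.99, -0.16], [-0.0, -0.16, -0.99], [-1.0, -0.0, 0.0]]
```

>>> carry_out(targets=[[1,0,0.65,1.3,0],[1,0,1.35,2.64,0],[1,0,1.35,2.64,0],[1,0,1.35,2.64,0],[1,0,1.35,2.64,0],[1,0,1.35,2.64,0],[1,0,1.35,2.64,0],[1,0,1.35,2.64,0],[1,0,1.35,2.64,0],[1,0,1.35,2.64,0],[1,0,1.35,2.64,0],[1,0,1.35,2.64,0],[1,0,1.35,2.64,0],[1,0,1.35,2.64,0],[1,0,0.85,1.6,0],[1,0,0,0,0],[1,0,0,0,0],[1,0,0,0,0]])

```text
time: 24.25
tool_pos: [0.6016, -0.0125, 0.1952]
ee_rot: [-2.049, 1.57, 2.502]
wrist_force: [0.2, 0.2, -2.6]
width: 0.0354
```

Run:
```python
from h import *
o=robot.get_obs();print(o['tool_pos'],o['wrist_force'],o['width'])
go(*tr(-.006,0),.099,-9.3)
```

```text
[ 0.60155519 -0.01246332  0.19524986] [ 0.20514383  0.15117224 -2.64770526] 0.03535465909436748
turn [0.0, -180.0] use 0.0 q6 0.05 shift cm after turn [9.62 0.09 0.15] axes [[-0.0, 0.99, -0.16], [0.0, -0.16, -0.99], [-1.0, -0.0, -0.0]]
```

>>> carry_out(targets=[[1,3,0.09,0.15,0],[1,3,0,0,0],[1,2,0,0,0],[1,1,0,0,0],[1,0.4,0,0,0],[1,0.2,0,0,0],[1,0,0,0,0],[1,0,0,0,0]])

```text
time: 25.05
tool_pos: [0.6036, -0.0153, 0.1011]
ee_rot: [1.586, 1.568, -0.148]
wrist_force: [0.0, 0.2, -2.3]
width: 0.0354
```

>>> carry_out(targets=[[1,0.15,0,0,0],[1,0.15,0,0,0],[1,0,0,0,0],[1,0,0,0,0]])

```text
time: 25.45
tool_pos: [0.6035, -0.0154, 0.099]
ee_rot: [1.561, 1.568, -0.172]
wrist_force: [-1.7, 0.5, 5.3]
width: 0.0357
```

Contact. Release and rise.

>>> carry_out(targets=[[0.7,0,0,0,0],[0.5,0,0,0,0],[0.4,0,0,0,0],[0.4,0,0,0,0],[0.4,0,0,0,0],[0.4,-1,0,0,0],[0.4,-2,0,0,0],[0.4,-3,0,0,0],[0.4,-3.5,0,0,0],[0.4,0,0,0,0],[0.4,0,0,0,0]])

```text
time: 26.55
tool_pos: [0.6034, -0.0153, 0.1932]
ee_rot: [1.584, 1.568, -0.15]
wrist_force: [-0.9, 0.1, -1.0]
width: 0.0563
```

Run:
```python
from h import *
caps()
o=robot.get_obs();print(o['tool_pos'],o['wrist_force'],o['width'])
go(.5728,.3850,.195,-9.3)
```

```text
side 177 0.102 [ 0.5925 -0.1203  0.102 ] tray [ 0.0018 -0.1065]
side 177 0.114 [ 0.5873 -0.1088  0.114 ] tray [-0.0053 -0.0959]
side 196 0.102 [ 0.6078 -0.0274  0.102 ] tray [ 0.0018 -0.0123]
side 196 0.114 [ 0.6023 -0.0175  0.114 ] tray [-0.0052 -0.0034]
side 339 0.102 [0.5748 0.3848 0.102 ] tray [-0.0974  0.3892]
side 339 0.114 [0.5699 0.3873 0.114 ] tray [-0.1026  0.3909]
scene 168 0.102 [ 0.5711 -0.112   0.102 ] tray [-0.0208 -0.1017]
scene 168 0.114 [ 0.5877 -0.1085  0.114 ] tray [-0.0049 -0.0955]
scene 165 0.102 [ 0.5882 -0.0192  0.102 ] tray [-0.0188 -0.0073]
scene 165 0.114 [ 0.6045 -0.0175  0.114 ] tray [-0.003 -0.003]
scene 187 0.102 [0.5724 0.3852 0.102 ] tray [-0.0998  0.3892]
scene 187 0.114 [0.589 0.379 0.114] tray [-0.0824  0.3857]
[ 0.60205971 -0.01517746  0.19021363] [ 0.53398141 -0.29757288  0.08651921] 0.05641376074537682
turn [-0.0, 180.0] use -0.0 q6 0.04 shift cm after turn [ -0.46  -9.36 -39.02] axes [[-0.0, 0.99, -0.16], [0.0, -0.16, -0.99], [-1.0, -0.0, 0.0]]
```

>>> carry_out(targets=[[0.4,-0.5,-0.3,-1.3,0],[0.4,0,-0.62,-2.6,0],[0.4,0,-0.62,-2.6,0],[0.4,0,-0.62,-2.6,0],[0.4,0,-0.62,-2.6,0],[0.4,0,-0.62,-2.6,0],[0.4,0,-0.62,-2.6,0],[0.4,0,-0.62,-2.6,0],[0.4,0,-0.62,-2.6,0],[0.4,0,-0.62,-2.6,0],[0.4,0,-0.62,-2.6,0],[0.4,0,-0.62,-2.6,0],[0.4,0,-0.62,-2.6,0],[0.4,0,-0.62,-2.6,0],[0.4,0,-0.62,-2.6,0],[0.4,0,-0.38,-1.3,0],[0.4,0,0,0,0],[0.4,0,0,0,0]])

```text
time: 28.45
tool_pos: [0.5734, 0.3844, 0.1959]
ee_rot: [-0.399, 1.569, -2.133]
wrist_force: [0.7, -0.4, 0.7]
width: 0.0564
```

Run:
```python
from h import *
caps()
o=robot.get_obs();print(o['tool_pos'],o['wrist_force'],o['width'])
go(.5728,.3850,.085,-9.3)
```

```text
side 251 0.102 [0.5657 0.3879 0.102 ] tray [-0.1069  0.3908]
side 251 0.114 [0.5609 0.3903 0.114 ] tray [-0.112   0.3924]
scene 169 0.102 [ 0.5707 -0.112   0.102 ] tray [-0.0212 -0.1017]
scene 169 0.114 [ 0.5873 -0.1084  0.114 ] tray [-0.0053 -0.0956]
scene 179 0.102 [ 0.5864 -0.0195  0.102 ] tray [-0.0206 -0.008 ]
scene 179 0.114 [ 0.6027 -0.0178  0.114 ] tray [-0.0048 -0.0037]
scene 168 0.102 [0.5745 0.3853 0.102 ] tray [-0.0978  0.3896]
scene 168 0.114 [0.591  0.3791 0.114 ] tray [-0.0805  0.3862]
[0.57390615 0.38359817 0.19655923] [ 0.09414165  0.67741812 -0.02486149] 0.05620674270109374
turn [-0.1, 179.9] use -0.1 q6 0.67 shift cm after turn [11.16 -0.13 -0.13] axes [[-0.0, 0.99, -0.16], [-0.0, -0.16, -0.99], [-1.0, 0.0, 0.0]]
```

>>> carry_out(targets=[[0.4,3,0,-0.1,0],[0.4,3,0,0,0],[0.4,3,0,0,0],[0.4,2.1,0,0,0],[0.4,0,0,0,0],[0.4,0,0,0,0],[1,0,0,0,0],[1,0,0,0,0],[1,0,0,0,0],[1,0,0,0,0],[1,-1,0,0,0],[1,-2,0,0,0],[1,-3,0,0,0],[1,-3,0,0,0],[1,-2,0,0,0],[1,0,0,0,0],[1,0,0,0,0]])

```text
time: 30.25
tool_pos: [0.5738, 0.3857, 0.1951]
ee_rot: [-0.313, 1.57, -2.046]
wrist_force: [0.6, -0.1, -2.7]
width: 0.0358
```

Run:
```python
from h import *
o=robot.get_obs();print(o['tool_pos'],o['wrist_force'],o['width'])
go(*tr(-.006,.088),.195,-9.3)
```

```text
[0.57378215 0.38570602 0.19510462] [ 0.60240882 -0.11039208 -2.73655039] 0.0358092401199044
turn [-0.0, 180.0] use -0.0 q6 0.67 shift cm after turn [2.000e-02 9.250e+00 3.019e+01] axes [[-0.0, 0.99, -0.16], [-0.0, -0.16, -0.99], [-1.0, -0.0, 0.0]]
```

>>> carry_out(targets=[[1,0,0.4,1.3,0],[1,0,0.76,2.5,0],[1,0,0.76,2.5,0],[1,0,0.76,2.5,0],[1,0,0.76,2.5,0],[1,0,0.76,2.5,0],[1,0,0.76,2.5,0],[1,0,0.76,2.5,0],[1,0,0.76,2.5,0],[1,0,0.76,2.5,0],[1,0,0.76,2.5,0],[1,0,0.76,2.5,0],[1,0,0.49,1.4,0],[1,0,0,0,0],[1,0,0,0,0],[1,0,0,0,0]])

```text
time: 31.85
tool_pos: [0.6157, 0.0739, 0.1952]
ee_rot: [-2.01, 1.57, 2.54]
wrist_force: [0.5, 0.5, -1.9]
width: 0.0357
```

Run:
```python
from h import *
o=robot.get_obs();print(o['tool_pos'],o['wrist_force'],o['width'])
go(*tr(-.006,.088),.099,-9.3);caps()
```

```text
[0.61574415 0.07385497 0.1951766 ] [ 0.45001658  0.45865239 -1.9429183 ] 0.03565410864180792
turn [0.0, -180.0] use 0.0 q6 0.19 shift cm after turn [9.62 0.08 0.1 ] axes [[-0.0, 0.99, -0.16], [0.0, -0.16, -0.99], [-1.0, -0.0, -0.0]]
side 186 0.102 [ 0.5916 -0.1181  0.102 ] tray [ 0.0005 -0.1044]
side 186 0.114 [ 0.5863 -0.1066  0.114 ] tray [-0.0066 -0.0939]
side 190 0.102 [ 0.6812 -0.0104  0.102 ] tray [0.0715 0.0164]
side 190 0.114 [ 0.6743 -0.0008  0.114 ] tray [0.0632 0.0247]
side 214 0.102 [ 0.6077 -0.027   0.102 ] tray [ 0.0016 -0.0119]
side 214 0.114 [ 0.6021 -0.0172  0.114 ] tray [-0.0054 -0.0031]
scene 168 0.102 [ 0.5709 -0.1121  0.102 ] tray [-0.0209 -0.1018]
scene 168 0.114 [ 0.5875 -0.1086  0.114 ] tray [-0.0051 -0.0957]
scene 184 0.102 [ 0.5868 -0.0196  0.102 ] tray [-0.0202 -0.008 ]
scene 184 0.114 [ 0.6031 -0.0179  0.114 ] tray [-0.0043 -0.0036]
```

>>> carry_out(targets=[[1,3,0.08,0.1,0],[1,3,0,0,0],[1,2,0,0,0],[1,1,0,0,0],[1,0.4,0,0,0],[1,0.3,0,0,0],[1,0.1,0,0,0],[1,0,0,0,0],[1,0,0,0,0]])

```text
time: 32.85
tool_pos: [0.6175, 0.0718, 0.0993]
ee_rot: [1.83, 1.568, 0.096]
wrist_force: [0.3, 0.1, 1.7]
width: 0.0358
```

>>> carry_out(targets=[[1,0.1,0,0,0],[0.7,0,0,0,0],[0.5,0,0,0,0],[0.4,0,0,0,0],[0.4,0,0,0,0],[0.4,-1,0,0,0],[0.4,-2,0,0,0],[0.4,-3,0,0,0],[0.4,-4,0,0,0],[0.4,-2,0,0,0],[0.4,0,0,0,0],[0.4,0,0,0,0]])

```text
time: 34.05
tool_pos: [0.6168, 0.0716, 0.2165]
ee_rot: [1.467, 1.57, -0.267]
wrist_force: [-0.3, 0.1, 0.2]
width: 0.0567
```

Run:
```python
from h import *
o=robot.get_obs();print(o['tool_pos'],o['wrist_force'],o['width'])
go(*tr(-.151,0),.20,-9.3);caps()
a=snap('scene','s5.png');b=snap('side','d5.png')
x=cv2.resize(a['image'][110:290,200:480],None,fx=1.7,fy=1.7);y=cv2.resize(b['image'][110:360,200:440],None,fx=1.2,fy=1.2)[:306]
cv2.imwrite('pics/c5.png',np.hstack([x[:300],y[:300]])[:,:,::-1])
```

```text
[0.6167555  0.07159797 0.21648698] [-0.32419166  0.07409716  0.24532496] 0.05666594352412626
turn [-0.0, 180.0] use -0.0 q6 0.19 shift cm after turn [  1.64 -14.57   8.69] axes [[0.0, 0.99, -0.16], [-0.0, -0.16, -0.99], [-1.0, 0.0, 0.0]]
side 180 0.102 [ 0.592  -0.1194  0.102 ] tray [ 0.0011 -0.1056]
side 180 0.114 [ 0.5868 -0.1079  0.114 ] tray [-0.006  -0.0951]
side 204 0.102 [ 0.6082 -0.0277  0.102 ] tray [ 0.0022 -0.0125]
side 204 0.114 [ 0.6027 -0.0178  0.114 ] tray [-0.0048 -0.0036]
side 215 0.102 [0.621  0.0626 0.102 ] tray [0.0003 0.0787]
side 215 0.114 [0.6153 0.0709 0.114 ] tray [-0.0067  0.0859]
scene 169 0.102 [ 0.5709 -0.1121  0.102 ] tray [-0.0209 -0.1018]
scene 169 0.114 [ 0.5875 -0.1086  0.114 ] tray [-0.0051 -0.0957]
scene 180 0.102 [ 0.5862 -0.0197  0.102 ] tray [-0.0207 -0.0082]
scene 180 0.114 [ 0.6026 -0.018   0.114 ] tray [-0.0049 -0.0038]
scene 176 0.102 [0.6018 0.0705 0.102 ] tray [-0.02    0.0834]
scene 176 0.114 [0.6178 0.0705 0.114 ] tray [-0.0041  0.0859]
```

View pics/c5.png

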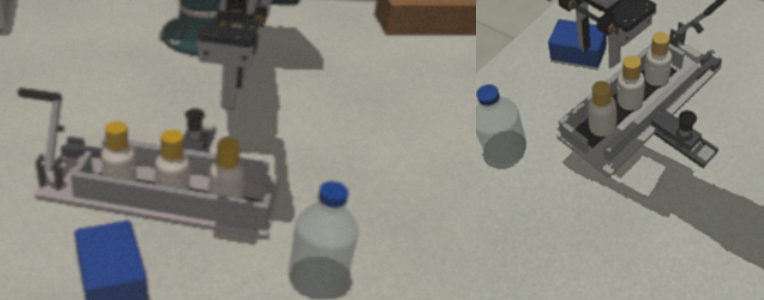

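>>> carry_out(targets=[[0.4,0,-2,1.2,0],[0.4,0,-2.5,1.5,0],[0.4,0,-2.5,1.5,0],[0.4,0,-2.5,1.5,0],[0.4,0,-2.5,1.5,0],[0.4,0,-2.4,1.49,0],[0.45,3,0,0,0],[0.45,3,0,0,0],[0.45,2,0,0,0],[0.45,0,0,0,0],[0.45,0,0,0,0]])

```text
time: 35.35
tool_pos: [0.4601, 0.0093, 0.1361]
ee_rot: [-1.48, 1.569, 3.069]
wrist_force: [-0.6, -0.0, 0.0]
width: 0.0515
```

Run:
```python
from h import *
o=robot.get_obs();print(o['tool_pos'],o['wrist_force'],o['width'])
go(.4605,.0085,.042,-9.3)
```

```text
[0.46006571 0.00932649 0.13607095] [-0.55811903 -0.04460303  0.00474853] 0.051463760987305526
turn [-0.0, 180.0] use -0.0 q6 0.06 shift cm after turn [9.41 0.07 0.07] axes [[-0.0, 0.99, -0.16], [0.0, -0.16, -0.99], [-1.0, -0.0, 0.0]]
```

>>> carry_out(targets=[[0.45,2,0.07,0.07,0],[0.45,3,0,0,0],[0.45,2,0,0,0],[0.45,1.5,0,0,0],[0.45,0.7,0,0,0],[0.45,0,0,0,0],[1,0,0,0,0],[1,0,0,0,0],[1,0,0,0,0],[1,0,0,0,0],[1,0,0,0,0]])

```text
time: 36.45
tool_pos: [0.4614, 0.0085, 0.0459]
ee_rot: [1.632, 1.57, -0.102]
wrist_force: [-2.8, 0.6, 6.4]
width: 0.0348
```

Same signature as before; lift.

>>> carry_out(targets=[[1,-0.4,0,0,0],[1,-0.4,0,0,0],[1,-0.4,0,0,0],[1,-0.35,0,0,0],[1,0,0,0,0],[1,0,0,0,0],[1,0,0,0,0]])

```text
time: 37.15
tool_pos: [0.4606, 0.0086, 0.0595]
ee_rot: [-1.563, 1.57, 2.986]
wrist_force: [0.6, 1.8, -8.1]
width: 0.0348
```

Run:
```python
from h import *
o=robot.get_obs();print(o['tool_pos'].tolist(),o['wrist_force'],o['width'])
```

```text
[0.46063431803965077, 0.008565225170723377, 0.05950114475960346] [ 0.64648461  1.8080904  -8.0526294 ] 0.03481481031681846
```

>>> carry_out(targets=[[1,0,0.3,0,0],[1,0,0.3,0,0],[1,0,0.3,0,0],[1,0,0.3,0,0],[1,0,0.3,0,0],[1,0,0.3,0,0],[1,0,0.3,0,0],[1,0,0.3,0,0],[1,0,0.2,0,0],[1,0,0.2,0,0],[1,0,0.2,0,0],[1,0,0.1,0,0],[1,0,0.1,0,0],[1,0,0.1,0,0],[1,0,0.1,0,0],[1,0,0.1,0,0],[1,0,0.1,0,0],[1,0,0,0,0],[1,0,0,0,0]])

```text
time: 39.05
tool_pos: [0.4945, 0.003, 0.0591]
ee_rot: [-1.533, 1.566, 3.016]
wrist_force: [-5.3, 2.4, -8.3]
width: 0.0348
```

Run:
```python
from h import *
o=robot.get_obs();d=o['tool_pos']-[0.4606343,0.0085652,0.0595];print(o['tool_pos'],np.linalg.norm(d[:2]),o['wrist_force'],o['width']);caps()
```

```text
[0.4944863  0.00298836 0.05910474] 0.03430829165786886 [-5.33954868  2.44312102 -8.3445258 ] 0.03483192770145005
side 124 0.102 [ 0.6115 -0.0193  0.102 ] tray [ 0.0042 -0.0037]
side 124 0.114 [ 0.6059 -0.0096  0.114 ] tray [-0.0029  0.005 ]
side 224 0.102 [0.6256 0.0615 0.102 ] tray [0.005  0.0783]
side 224 0.114 [0.6197 0.0698 0.114 ] tray [-0.0022  0.0855]
scene 173 0.102 [ 0.574 -0.112  0.102] tray [-0.0179 -0.1012]
scene 173 0.114 [ 0.5905 -0.1085  0.114 ] tray [-0.0021 -0.0951]
scene 184 0.102 [ 0.588  -0.0198  0.102 ] tray [-0.0189 -0.008 ]
scene 184 0.114 [ 0.6043 -0.0181  0.114 ] tray [-0.0031 -0.0036]
scene 195 0.102 [0.6021 0.0694 0.102 ] tray [-0.0194  0.0823]
scene 195 0.114 [0.6182 0.0694 0.114 ] tray [-0.0036  0.0849]
```

>>> carry_out(targets=[[1,0,0.08,0,0],[1,0,0.07,0,0],[1,0,0,0,0],[1,0,0,0,0]])

```text
time: 39.55
tool_pos: [0.4959, 0.0027, 0.0591]
ee_rot: [-1.522, 1.566, 3.028]
wrist_force: [-6.7, 2.4, -8.3]
width: 0.0345
```

Run:
```python
from h import *
for i in range(3):
  o=robot.get_obs();d=o['tool_pos']-[0.4606343,0.0085652,0.0595];print(o['tool_pos'],np.linalg.norm(d[:2]),o['wrist_force']);robot.snapshot('wrist')
```

```text
[0.4959145  0.00272205 0.05910505] 0.03576080167238045 [-6.70712653  2.43536808 -8.2700491 ]
[0.49590428 0.0027411  0.05909034] 0.035747610732076926 [-5.92754748  2.89423549 -8.04651774]
[0.49589047 0.00274548 0.05907193] 0.03573327538610215 [-5.81047519  2.23855234 -8.04263219]
```

>>> carry_out(targets=[[1,0.4,0,0,0],[1,0.4,0,0,0],[1,0.4,0,0,0],[1,0.3,0,0,0],[1,0,0,0,0],[1,0,0,0,0],[1,0,0,0,0]])

```text
time: 40.4
tool_pos: [0.497, 0.0026, 0.046]
ee_rot: [-1.487, 1.569, 3.063]
wrist_force: [-7.9, 1.4, -2.2]
width: 0.0346
```

Run:
```python
from h import *
o=robot.get_obs();print(o['tool_pos'],o['wrist_force'])
```

```text
[0.49703573 0.00258037 0.04600636] [-7.94692585  1.3634485  -2.21927475]
```

>>> carry_out(targets=[[0.7,0,0,0,0],[0.45,0,0,0,0],[0.42,0,0,0,0],[0.42,0,0,0,0],[0.4,-2,0,0,0],[0.4,-3,0,0,0],[0.4,-4,0,0,0],[0.4,-4,0,0,0],[0.4,-4,0,0,0],[0.4,-3,0,0,0],[0.4,0,0,0,0],[0.4,0,0,0,0]])

```text
time: 41.6
tool_pos: [0.4991, 0.0021, 0.2465]
ee_rot: [1.541, 1.567, -0.193]
wrist_force: [0.0, 0.4, 0.1]
width: 0.0566
```

Run:
```python
from h import *
o=robot.get_obs();print(o['tool_pos'],o['wrist_force'])
b=robot.snapshot('side');a=robot.snapshot('scene')
i=cv2.resize(b['image'][110:260,270:440],None,fx=2.3,fy=2.3)[:340];j=cv2.resize(a['image'][150:260,200:375],None,fx=2.2,fy=2.2)
j=cv2.copyMakeBorder(j,0,340-j.shape[0],0,0,0);cv2.imwrite('pics/k3.png',np.hstack([i[:340],j])[:,:800,::-1])
for z in (.082,.091): 
  for s,q,k in ((b,(270,110),2.3),(a,(200,150),2.2)): u,v=proj(s,(*tr(-.115,0),z));print(z,(u-q[0])*k+(391 if k==2.2 else 0),(v-q[1])*k)
caps()
```

```text
[0.4991013  0.00207454 0.24647881] [0.01698125 0.37074049 0.12768138]
0.082 217.01082584594832 204.2926995026057
0.082 637.1093083676894 70.67265026427043
0.091 217.90436701911173 198.69490563046628
0.091 637.1936256199668 65.05605408980355
side 138 0.102 [ 0.5982 -0.1169  0.102 ] tray [ 0.0068 -0.1021]
side 138 0.114 [ 0.5929 -0.1054  0.114 ] tray [-0.0003 -0.0917]
side 190 0.102 [ 0.6134 -0.0289  0.102 ] tray [ 0.0076 -0.0129]
side 190 0.114 [ 0.6078 -0.019   0.114 ] tray [ 0.0004 -0.004 ]
side 213 0.102 [0.629  0.0602 0.102 ] tray [0.0085 0.0776]
side 213 0.114 [0.623  0.0685 0.114 ] tray [0.0013 0.0849]
scene 164 0.102 [ 0.5756 -0.1127  0.102 ] tray [-0.0162 -0.1016]
scene 164 0.114 [ 0.5921 -0.1092  0.114 ] tray [-0.0004 -0.0955]
scene 184 0.102 [ 0.5911 -0.0202  0.102 ] tray [-0.0158 -0.0079]
scene 184 0.114 [ 0.6073 -0.0185  0.114 ] tray [-0.0001 -0.0035]
scene 198 0.102 [0.605  0.0685 0.102 ] tray [-0.0164  0.0819]
scene 198 0.114 [0.621  0.0684 0.114 ] tray [-0.0007  0.0844]
```

View pics/k3.png

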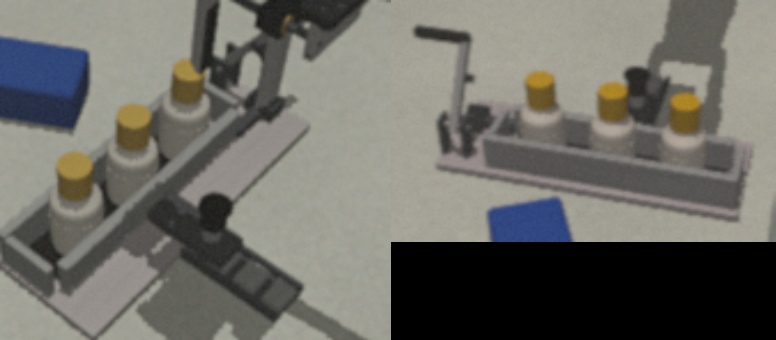

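Run:
```python
from h import *
a=robot.snapshot('scene')
for t in (.8,.9,1.,1.1,1.2):
    p=(*tr(.02-.11*np.cos(t),-.24),.055+.11*np.sin(t));u,v=proj(a,p);print(t,np.round(p,3),((u-200)*2.2+391).round(1),((v-150)*2.2).round(1))
p=tr(.02-.11*np.cos(1.05),-.243);go(*p,.26,-9.3)
```

```text
0.8 [ 0.513 -0.243  0.134] 446.1 35.2
0.9 [ 0.521 -0.244  0.141] 442.7 33.6
1.0 [ 0.53  -0.245  0.148] 439.1 32.9
1.1 [ 0.54  -0.247  0.153] 435.4 33.1
1.2 [ 0.55  -0.249  0.158] 431.5 34.1
turn [-0.0, 180.0] use -0.0 q6 0.05 shift cm after turn [-1.69  7.71 24.23] axes [[-0.0, 0.99, -0.16], [0.0, -0.16, -0.99], [-1.0, -0.0, 0.0]]
```

>>> carry_out(targets=[[0.4,-0.7,0.4,1.2,0],[0.4,-0.5,0.8,2.5,0],[0.4,-0.5,0.8,2.5,0],[0.4,0,0.8,2.5,0],[0.4,0,0.8,2.5,0],[0.4,0,0.8,2.5,0],[0.4,0,0.8,2.5,0],[0.4,0,0.8,2.5,0],[0.4,0,0.8,2.5,0],[0.4,0,0.7,2.5,0],[0.4,0,0,0.53,0],[0.4,0,0,0,0],[0.4,0,0,0,0]])

```text
time: 43.15
tool_pos: [0.5326, -0.2484, 0.2622]
ee_rot: [-2.858, 1.57, 1.691]
wrist_force: [0.1, 0.3, -0.4]
width: 0.0567
```

Run:
```python
from h import *
s=snap('wrist','w6.png'); cv2.imwrite('pics/w6c.png',cv2.resize(s['image'][120:340,180:480,::-1],None,fx=2,fy=2))
for t in (.9,1.0,1.1): u,v=wproj(s,(*tr(.02-.11*np.cos(t),-.243),.055+.11*np.sin(t)));print(t,(u-180)*2,(v-120)*2)
go(*tr(.02-.11*np.cos(1.03),-.243),.133,-9.3)
```

```text
0.9 258.71093956107256 141.34997800746515
1.0 276.46582064369306 144.343987039056
1.1 296.16624818272317 147.0125300822853
turn [0.0, -180.0] use 0.0 q6 -0.37 shift cm after turn [12.94 -0.    0.09] axes [[0.0, 0.99, -0.16], [0.0, -0.16, -0.99], [-1.0, 0.0, -0.0]]
```

View pics/w6c.png

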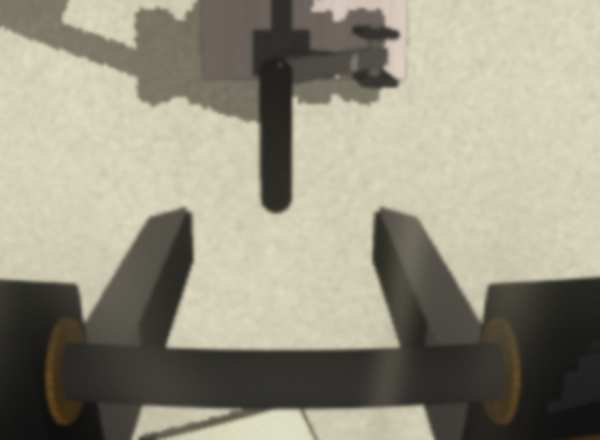

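>>> carry_out(targets=[[0.4,3,-0.3,0.1,0],[0.4,3,0,0,0],[0.4,3,0,0,0],[0.4,2.5,0,0,0],[0.4,1.8,0,0,0],[0.4,0,0,0,0],[1,0,0,0,0],[1,0,0,0,0],[1,0,0,0,0],[1,0,0,0,0],[1,0,0,0,0]])

```text
time: 44.3
tool_pos: [0.5299, -0.2496, 0.1298]
ee_rot: [1.163, 1.57, -0.571]
wrist_force: [0.2, -0.3, -0.4]
width: 0.02
```

>>> carry_out(targets=[[1,0,0,0,0],[1,0,0,0,0],[1,0.64,-0.895,0,0],[1,0.726,-0.826,0,0],[1,0.805,-0.749,0,0],[1,0.875,-0.666,0,0],[1,0.94,-0.574,0,0],[1,0.99,-0.479,0,0],[1,1.03,-0.377,0,0],[1,1.07,-0.272,0,0],[1,1.09,-0.164,0,0],[1,1.1,-0.055,0,0],[1,0.15,0,0,0],[1,0,0,0,0],[1,0,0,0,0]])

```text
time: 45.8
tool_pos: [0.4806, -0.2414, 0.0342]
ee_rot: [1.526, 1.569, -0.208]
wrist_force: [5.9, -0.8, -0.9]
width: 0.0153
```

>>> carry_out(targets=[[0.7,0,0,0,0],[0.5,0,0,0,0],[0.5,0,0,0,0],[0.5,-2,0,0,0],[0.5,-3,0,0,0],[1,-1,0,0,0],[1,0,0,0,0],[1,0,0,0,0],[1,0,0,0,0],[1,0,0,0,0],[1,1,0,0,0],[1,1,0,0,0],[1,0.6,0,0,0],[1,0.4,0,0,0],[1,0.3,0,0,0],[1,0,0,0,0],[1,0,0,0,0]])

```text
time: 47.5
tool_pos: [0.479, -0.2408, 0.063]
ee_rot: [-1.766, 1.569, 2.783]
wrist_force: [-3.5, 1.6, 6.5]
width: 0.0006
```

>>> carry_out(targets=[[1,-1,0,0,0],[1,-3,0,0,0],[1,-4,0,0,0],[1,-4,0,0,0],[1,-4,0,0,0],[1,0,-2,2,0],[1,0,-3,3,0],[1,0,-3,3,0],[1,0,-3,3,0],[1,0,0,0,0],[1,0,0,0,0]])

```text
time: 48.6
tool_pos: [0.3531, -0.3325, 0.2225]
ee_rot: [1.264, 1.569, -0.472]
wrist_force: [0.6, 0.4, -0.1]
width: 0.0005
```

Run:
```python
from h import *
o=robot.get_obs();print(o['tool_pos'],o['wrist_force']);caps()
b=robot.snapshot('side');a=robot.snapshot('scene')
i=cv2.resize(b['image'][110:260,270:440],None,fx=2.3,fy=2.3)[:340];j=cv2.resize(a['image'][150:260,200:375],None,fx=2.2,fy=2.2)
j=cv2.copyMakeBorder(j,0,340-j.shape[0],0,0,0);cv2.imwrite('pics/k4.png',np.hstack([i[:340],j])[:,:800,::-1])
for z,p in ((.082,(-.115,0)),(.055,(-.09,-.24))): 
  for s,q,k in ((b,(270,110),2.3),(a,(200,150),2.2)): u,v=proj(s,(*tr(*p),z));print(z,(u-q[0])*k+(391 if k==2.2 else 0),(v-q[1])*k)
```

```text
[ 0.35312569 -0.33245153  0.22252051] [ 0.59466456  0.37804648 -0.09500487]
side 131 0.102 [ 0.6001 -0.1241  0.102 ] tray [ 0.0099 -0.1089]
side 131 0.114 [ 0.5947 -0.1125  0.114 ] tray [ 0.0027 -0.0984]
side 171 0.102 [ 0.6144 -0.0301  0.102 ] tray [ 0.0087 -0.0139]
side 171 0.114 [ 0.6087 -0.0202  0.114 ] tray [ 0.0016 -0.0051]
side 189 0.102 [0.6303 0.0584 0.102 ] tray [0.0101 0.076 ]
side 189 0.114 [0.6243 0.0667 0.114 ] tray [0.0029 0.0833]
scene 166 0.102 [ 0.5764 -0.1126  0.102 ] tray [-0.0155 -0.1014]
scene 166 0.114 [ 0.5929 -0.1091  0.114 ] tray [ 0.0003 -0.0953]
scene 186 0.102 [ 0.5913 -0.0199  0.102 ] tray [-0.0157 -0.0075]
scene 186 0.114 [ 0.6075 -0.0182  0.114 ] tray [ 0.0001 -0.0032]
scene 182 0.102 [0.6065 0.069  0.102 ] tray [-0.0151  0.0827]
scene 182 0.114 [0.6224 0.069  0.114 ] tray [0.0006 0.0852]
0.082 217.01082584594832 204.2926995026057
0.082 637.1093083676894 70.67265026427043
0.055 321.627113261797 86.69940156666995
0.055 463.3110961935858 71.6053367613113
```

View pics/k4.png

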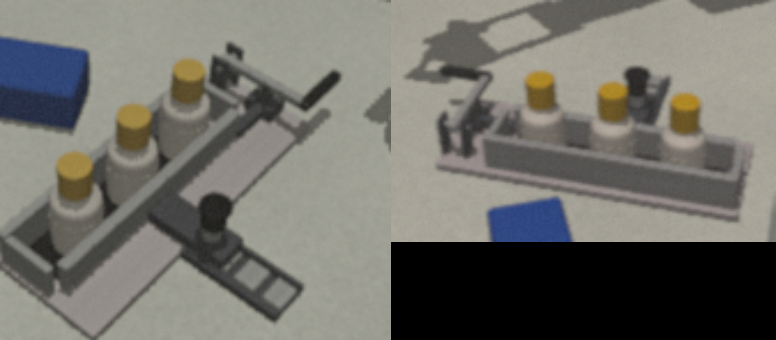

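```bash
python3 -c "
from bench import robot
print(robot.close_job())"
```

```text
the job is handed in; nothing more can be done
None
```

The tray is loaded and the job is handed in at about 49 s of the 210 s allowed. No verdict was reported, so success rests on my own checks.

- **Steps done:** I raised the lever to about 1.0 rad and set the bar one notch back with the pin dropped in. The three yellow-capped bottles on the bench went upright into the trough. I then moved the bar forward one notch, let the pin drop home, and pressed the lever flat.
- **Bottles:** The last scene view puts the caps within about 1 mm of the trough's middle line, the side view within about 3 mm. Along the trough they sit at about -95, -4 and +85 mm. All three look upright.
- **Knob and lever:** The index knob appears at its fully-down place at the holding notch, within about 2 pixels in the enlarged side view. The lever handle matches its flat position in both views, and pressing it met firm contact at 63 mm, where a flat handle's top should be.
- **Disagreements:** The knob was gripped by its flange (about 35 mm) rather than the 28 mm grip below it, which still lifted it fully. On the forward slide the arm first fell 1.7 mm short against the bottles, so I pushed it another 1.5 mm before lowering the pin.
- **Left alone:** I did not touch the glass bottle or the blue box. The arm ended clear of everything.

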